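# Fish the long spatula out from under the sliding tray

### The job

The long wooden spatula is in the bottom of the wooden utensil box, under the shallow tray that slides along the top. Push the tray along, away from the spatula's handle end, until it is fully home against the end wall of the box, then take hold of the spatula, tip its handle end up and draw it out slantwise through the opening. Finish still holding the whole spatula up in the gripper, at least 5 cm above the rim of the box and touching nothing else, with the tray still home and the other things on the bench left where they stand.

Things in the scene. Friction and masses are not known exactly. Their poses are not given: they have to be found in the camera images.
- utensil_box: Open-topped light bamboo box fixed to the bench: 388 mm long (its y axis), 200 wide (x), 72 high; origin at centre of underside, z up. Walls 8 mm: inside y -186 to 186, x -92 to 92; inner floor 6 mm above the bench. 6 mm wide runners and keeper strips along both long walls (from 44 mm up) leave 172 mm free width. The tray's home end is +y; the -y end stays open above.
- top_tray (a joint): Slide of the shallow bamboo teaspoon tray along the box's +y, in m: 0 farthest from home, 0.100 home, where it meets the box's +y end wall. Starts at 0 to 0.06. Captive in its runners (cannot lift or turn); about 2.5 N slides it and it stays where left. Tray 181 mm wide, 130 long, 50 to 68 mm above the bench, so 44 mm clear over the inner floor. Home, it covers box y 56 to 186.
- top_tray_edge (a point): The middle of the top edge (68 mm above the bench) of the tray's -y end wall, on its outer face: the wall that faces the opening and can be pushed towards the box's +y end.
- spatula: Dark wooden spatula, 310 mm long, about 85 g, loose, flat on the box's floor, blade under the tray, handle end towards box -y (y axes nearly parallel). Origin mid length on its underside; y points to the blade end, z up. Handle y -155 to 70, 20 mm wide, 14 thick; blade y 85 to 155, 60 wide, 7 thick; undersides level. Balance point about 20 mm from origin towards the blade.
- spatula_butt (a point): The free end of the spatula's handle, at mid thickness (y -155).
- spatula_tip (a point): The end of the spatula's blade, at mid thickness (y 155).
- lunch_container: Round stainless steel lunch container with clipped lid, 132 mm across, 73 mm high, loose bystander; origin at the centre of its underside, z up.
- sauce_bottle: Empty capped green sauce bottle, 56 mm across, 196 mm high, loose bystander; origin at the centre of its underside, z up.
- chopstick_holder: Round bamboo chopstick holder, 76 mm across, 130 mm high, with chopsticks standing up to 230 mm high, loose bystander; origin at the centre of its underside, z up.
- ice_pack: Flat blue ice pack, 95 x 165 x 26 mm, lying on the bench, loose bystander; origin at the centre of its underside, z up.
- mug: White mug, 78 mm across, 92 mm high, handle towards its +y, loose bystander; origin at the centre of its underside, z up.
- tea_tin: Round steel tea tin with a lid, 77 mm across, 106 mm high, loose bystander; origin at the centre of its underside, z up.

How it is judged (in metres and radians):
On the way, in this order (a step that is already met when the one before it is completed fails the run):
1. the tray is pushed home (joint above 0.095 m) while the spatula still lies in the bottom of the box (value of joint top_tray above 0.095 m and height (world z) of spatula_butt below 0.05 m), for 0.2 s.
2. the spatula is tilted out through the opening: its handle end is above the rim while its blade end is still below the tray's underside (height (world z) of spatula_butt above 0.074 m and height (world z) of spatula_tip below 0.05 m).
At the end, for the whole second after the job is handed in: The fingers hold the spatula (more than 2 N), still (under 0.03 m/s), with both of its ends more than 115 mm above the bench (43 mm above the box's rim), not touching the box, the tray, the sauce bottle or the chopstick holder; the tray is within 8 mm of home (height (world z) of each of spatula_butt, spatula_tip above 0.115 m and contact force between spatula and the fingers above 2 N and linear speed of spatula below 0.03 m/s and value of joint top_tray above 0.092 m and contact force between spatula and utensil_box below 0.1 N and contact force between spatula and sauce_bottle below 0.1 N and contact force between spatula and chopstick_holder below 0.1 N); the arm keeps its last pose, push and grip.
It fails at once if a bystander (lunch container, sauce bottle, chopstick holder, ice pack, mug or tea tin) is moved more than 30 mm (distance of any of lunch_container, sauce_bottle, chopstick_holder, ice_pack, mug, tea_tin from where it was at the start of the episode above 0.03 m).
It fails at once if one of them is tipped more than 20 degrees (angle between any of lunch_container, sauce_bottle, chopstick_holder, ice_pack, mug, tea_tin's own z axis and vertical above 0.35 rad).
It also fails if it takes over 54 s, if anything falls off the work surface, if the arm or the gripper's body presses on something with over 40 N, if the wrist force passes 120 N, or if a joint passes its speed limit or range.

### The arm

A 6-joint arm with a two-finger parallel gripper is mounted at the origin on the work surface. World frame = base frame: x ahead of the robot, y to its left, z up, the work surface at z = 0. Lengths are in m, angles in degrees, forces in N, time in s.
With the tool pointing down it reaches from about 0.225 to 0.725 m from the base axis. Payload 3.1 kg.
Tool frame: the origin (TCP) lies on the mounting face of the last link; the fingertips stand 173 mm ahead of it and the grasp point (between the pads) lies 155 mm ahead of it; z points along the fingers, y is the line along which they close (so a half turn about z gives the same grasp; the last joint's range is limited). The gripper opens to 85 mm and grips with 20 to 120 N. Pads are 22 mm wide; open, the fingers measure 114 mm over their backs; the gripper's body (76 mm by 85 mm) begins 54 mm behind the grasp point. The pads swing forward as they close: fully open they stand 13 mm farther back than shut.
Start: joints at [64.068, 2.75, 5.684, 92.934, 0, 82.678], TCP at [0.168, 0.498, 0.405] pointing down, gripper open.
Joint ranges: [-166.93, 166.93], [-56.73, 111.36], [-69.38, 81.34], [-121.58, 131.49], [-85.45, 84.26], [-180, 180]. Speed limits (degrees/s): [159.86, 159.86, 180, 180, 180, 180].

### API

Orientations are given as [roll, pitch, yaw] about the fixed x, y, z axes, in that order (R = Rz(yaw) Ry(pitch) Rx(roll)).
In Python, from workcell import ctrl, kinematics, readout, cams, ticket gives the robot as it stands. The module is installed in compiled form; this text tells all that it offers. Calls block until the motion is done:
- ctrl.reach(position, orientation): joint-space move of the TCP to a pose.
- ctrl.move_l(position, attitude=None, v=0.15): straight line of the TCP; attitude=None keeps the orientation; v is the mean speed in m/s.
- ctrl.goto_joints(angles): joint-space move.
- ctrl.grip(opening, grasp_force=None): finger opening in m; grasp_force is the grip in N (None keeps the last); returns when the fingers have stopped.
- ctrl.pause(seconds).
- kinematics.ik(position, orientation): joint angles nearest the present ones, or None.
- readout.get_obs(): the state.
- cams.read_camera(name): name is "side" or "top"; returns (picture, depth): 480x640x3 uint8, red, green, blue; 480x640 float32, m along the optical axis (not along the pixel's ray), 0 where there is no reading.
- cams.calibration(name): a dict with "K" (3x3 intrinsics, pixels), "position" and "attitude" of the camera in the world. Camera axes: x right, y up, looking along -z (the intrinsics and any distortion apply to the point x, -y, -z); pixel columns grow to the right and rows downward; lengths in m; the calibration is good to about 2 mm. A picture is of the moment at which its call begins. calibration takes no time and is no camera call.
A pose or a line that the arm cannot do raises ctrl.PlanningError and nothing moves.
- ticket.sign_off(): hands the job in; it is judged then, once.
The state is a dict: "t": time; "joints": joint angles; "joint_velocities": joint speeds; "tau": joint torques, N m; "eef_pos": TCP position; "eef_rot": TCP orientation; "contact_force": force on the tool from outside, world axes, zero at the start; "ft_torque": the same for the moment, N m; "width": finger opening in m; "finger_force": force on a finger pad.
Only numpy, scipy, OpenCV 4.12 (cv2) and the standard library are available. Lean on these libraries where they do the work, as an engineer would, in place of code of your own. Each camera call takes 0.05 s, during which the arm holds its last target. There are 200 camera calls.

## Working session

There is one attempt and no reset: what is moved stays moved. The work goes in short steps, each a Python script; the robot and the scene stay as the last script left them, time stands still between calls to the robot, and variables do not carry over. Pictures are saved under pics/ and viewed, at most 10 in all, crops included, and the job is handed in when it is done.

```bash
mkdir -p pics
python3 - <<'E'
from workcell import *
import cv2,numpy as np
for n in("top","side"):
    p,d=cams.read_camera(n); cv2.imwrite(f"pics/{n}0.png",p[:,:,::-1]); np.savez(f"{n}0.npz",p=p,d=d)
    c=cams.calibration(n); print(n,c,(d>0).mean())
print(readout.get_obs())
E
```

```text
top {'K': array([[469.97353609,   0.        , 317.24923904],
       [  0.        , 469.97353609, 240.56498915],
       [  0.        ,   0.        ,   1.        ]]), 'position': array([0.39189605, 0.03266398, 1.01669398]), 'attitude': array([ 10.26462194,   0.69637694, -91.46007477])} 0.9959733072916667
side {'K': array([[582.46797394,   0.        , 321.15342963],
       [  0.        , 582.46797394, 242.69982014],
       [  0.        ,   0.        ,   1.        ]]), 'position': array([0.53735506, 1.05542971, 0.93949278]), 'attitude': array([  50.28632787,   -0.98669729, -176.15579238])} 0.996123046875
{'t': 0.1, 'joints': array([6.40686524e+01, 2.78903487e+00, 5.60012139e+00, 9.29330952e+01,
       7.35436704e-04, 8.26778717e+01]), 'joint_velocities': array([-0.01668859, -0.02093096,  0.22534915, -0.03542726, -0.04644797,
        0.0115813 ]), 'tau': array([ 2.51997859e-03, -3.39851224e+01,  3.20935571e+01,  1.58775022e-02,
       -1.28894026e-04,  6.56025314e-07]), 'eef_pos': array([0.16746021, 0.49738156, 0.40362622]), 'eef_rot': array([-1.79879080e+02, -1.62791510e-02,  1.61390763e+02]), 'contact_force': array([0.00885655, 0.19767077, 0.49324479]), 'ft_torque': array([ 0.01178918,  0.0158291 , -0.05764783]), 'finger_force': 0.0, 'width': 0.08533440460495301}
```

View pics/top0.png

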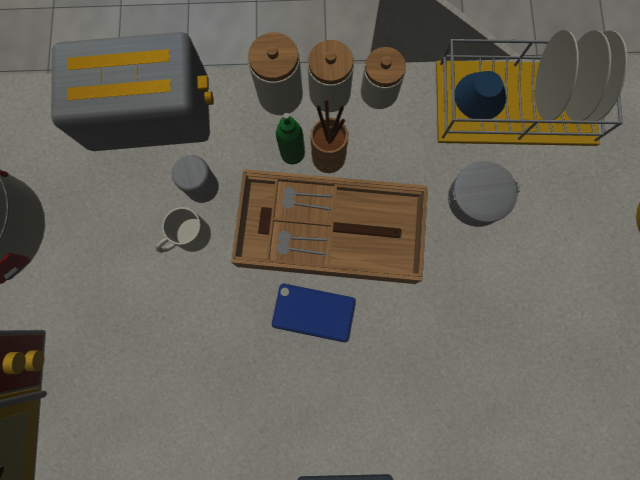

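View pics/side0.png

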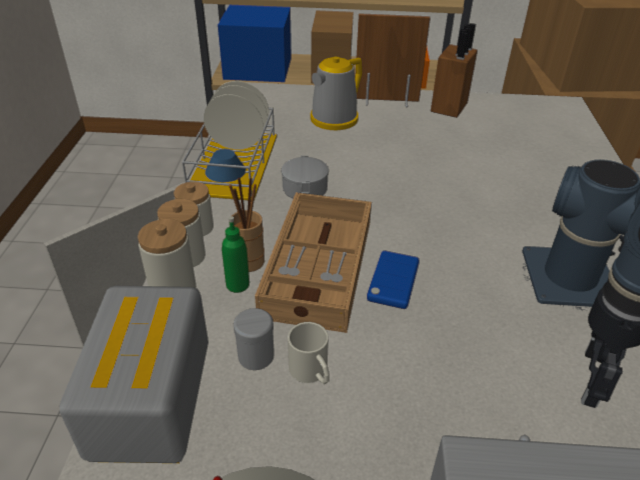

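The top view shows the box at about (235–427, 172–282). The handle runs from (333,228) to (400,232), the blade shows at (265,220), and the tray's opening-side wall is at column ~333. The bottle and chopsticks are above the box (+x) and the ice pack is below it. The side view agrees.

```bash
cat > h.py <<'E'
import numpy as np,cv2
from scipy.spatial.transform import Rotation as R
from workcell import *
def cloud(n,d):
    c=cams.calibration(n);K=c["K"];v,u=np.mgrid[:480,:640]
    P=np.stack([(u-K[0,2])/K[0,0]*d,-(v-K[1,2])/K[1,1]*d,-d],-1)
    return P@R.from_euler("xyz",c["attitude"],degrees=True).as_matrix().T+c["position"]
def rect(Q):
    (c,s,a)=cv2.minAreaRect((Q*1000).astype(np.float32)); return np.round(c,1),np.round(s,1),round(a,2)
E
cat > m.py <<'E'
from h import *
import sys
for n in("top","side"):
    z=np.load(f"{n}{sys.argv[1]}.npz");p=z["p"];W=cloud(n,z["d"]);Z=W[...,2]
    hsv=cv2.cvtColor(p,cv2.COLOR_RGB2HSV);H,S,V=cv2.split(hsv)
    print(n)
    t=np.load("top0.npz")
    roi=(W[...,0]>.25)&(W[...,0]<.65)&(W[...,1]>-.25)&(W[...,1]<.25)
    print(" bench z",np.median(Z[roi&(S<40)&(Z<.03)]))
    wood=roi&(H<22)&(S>70)&(Z>.060)&(Z<.085)
    k,l,st,_=cv2.connectedComponentsWithStats(wood.astype(np.uint8));i=1+st[1:,4].argmax();m=l==i
    r=rect(W[m][:,:2]);print(" box",r,np.median(Z[m]))
    dark=roi&(H<22)&(S>70)&(V<75)&(Z<.035)&(Z>.005)
    k,l,st,_=cv2.connectedComponentsWithStats(dark.astype(np.uint8))
    for i in range(1,k):
        if st[i,4]>80:
            m=l==i;Q=W[m];print(" dark",st[i],rect(Q[:,:2]),np.percentile(Q[:,2],[10,50,90]).round(4), Q[:,:2].min(0).round(3),Q[:,:2].max(0).round(3))
    # bystanders
    for nm,mm in(("green",(H>45)&(H<80)&(S>100)),("blue",(H>105)&(H<130)&(S>150))):
        m=mm&roi&(Z>.01);Q=W[m];print(nm,Q.min(0).round(3),Q.max(0).round(3)) if len(Q) else 0
    ch=(W[...,0]>.3)&(W[...,0]<.75)&(abs(W[...,1])<.2)&(Z>.1);Q=W[ch];print("tall",Q.min(0).round(3),Q.max(0).round(3))
    for x,y in[(330,145),(185,225),(192,172),(483,190)] if n=="top" else[]:print((x,y),W[y,x].round(3))
E
python3 m.py 0
```

```text
top
 bench z 0.0003556191667095643
 box (array([585.7,  14. ]), array([388.1, 174.5]), 83.05) 0.07136458140484214
 dark [239 208   9  49 107] (array([595.4, 199.9]), array([  1.8, 107.9]), 82.83) [0.0132 0.0232 0.0327] [0.542 0.193] [0.649 0.207]
 dark [258 208  14  27 278] (array([622. , 154.9]), array([24.8, 57.7]), 82.72) [0.0107 0.0129 0.0152] [0.592 0.14 ] [0.65 0.17]
 dark [333 222  69  16 664] (array([594.6, -67.9]), array([147.5,  21.1]), 82.8) [0.0164 0.0199 0.0225] [ 0.576 -0.142] [0.613 0.006]
 dark [314 273 102  11 155] (array([489.4, -58.4]), array([216.1,   1.1]), 82.88) [0.009  0.0202 0.0325] [ 0.476 -0.166] [0.503 0.049]
green [0.392 0.033 1.017] [0.392 0.033 1.017]
blue [ 0.362 -0.034  0.018] [0.481 0.139 1.017]
tall [ 0.392 -0.024  0.1  ] [0.75  0.043 1.017]
(330, 145) [0.757 0.008 0.101]
(185, 225) [0.618 0.331 0.006]
(192, 172) [0.705 0.289 0.109]
(483, 190) [ 0.661 -0.308  0.069]
side
 bench z 0.00023659781505158684
 box (array([583.7,  17.4]), array([396.3, 175.6]), 83.65) 0.06926755689389485
 dark [319 223  12  21 153] (array([589.7, -89.7]), array([85.4, 18.9]), 82.67) [0.0168 0.0198 0.0227] [ 0.577 -0.132] [ 0.602 -0.048]
 dark [293 286  27  16 322] (array([617.9, 122.8]), array([45.7, 57.1]), 82.06) [0.0104 0.0132 0.0154] [0.589 0.097] [0.647 0.144]
blue [ 0.363 -0.027  0.01 ] [0.482 0.146 0.033]
tall [ 0.728 -0.019  0.1  ] [0.75  0.051 0.23 ]
```

```bash
cat >> h.py <<'E'
def frame(th,a=82.8):
    a,th=np.radians([a,th]);h=np.array([np.cos(a),np.sin(a),0]);x=np.array([np.sin(a),-np.cos(a),0])
    ys=np.cos(th)*h-np.sin(th)*np.array([0,0,1]);return x,ys,np.cross(x,ys)
def att(th,s=1):
    x,y,z=frame(th);return R.from_matrix(np.stack([s*y,s*x,-z],1)).as_euler("xyz",degrees=True)
BC=np.array([.598,.0125,0])
def box(y,z): return BC+frame(0,83)[1]*y+[0,0,z]
E
cat > p1.py <<'E'
from h import *
o=readout.get_obs()["joints"]
for s in(1,-1):
    q=kinematics.ik(box(-.09,.3),att(0,s)); print(s,q)
    if q is not None: c=(abs(np.array(q)-o).max(),s); best=c if s==1 else min(best,c)
s=best[1];open("s","w").write(str(s))
ctrl.grip(0.0,40); ctrl.reach(box(-.09,.32),att(0,s)); ctrl.move_l(box(-.09,.173+.056))
f0=readout.get_obs()["contact_force"]; u=frame(0,83)[1]
print(readout.get_obs()["width"],f0)
y=-.09
while y<.075:
    y+=.004 if y<.025 else .002
    ctrl.move_l(box(y,.229),v=.06); r=readout.get_obs(); f=(r["contact_force"]-f0)@u
    print(round(y,3),round(f,1),end="; ")
    if f<-9: break
r=readout.get_obs();print(r["t"],(r["eef_pos"]-BC)@u,(r["eef_pos"]-box(0,0))@frame(0,83)[0])
E
python3 p1.py
```

```text
1 [-13.94459167  12.80307888   4.87192422  82.06884534   0.
  83.25540833]
-1 [-13.94459167  12.80307888   4.87192422  82.06884534   0.
 -96.74459167]
-0.00010288572802747705 [-0.27465609 -0.21485733  0.82657661]
-0.086 0.5; -0.082 0.4; -0.078 0.7; -0.074 1.5; -0.07 0.3; -0.066 1.1; -0.062 0.6; -0.058 0.3; -0.054 0.9; -0.05 0.0; -0.046 -0.4; -0.042 0.5; -0.038 0.2; -0.034 -0.2; -0.03 0.3; -0.026 -0.5; -0.022 -0.1; -0.018 0.9; -0.014 0.6; -0.01 -1.5; -0.006 -1.6; -0.002 -0.4; 0.002 -0.9; 0.006 0.2; 0.01 -2.0; 0.014 -1.4; 0.018 -1.3; 0.022 -0.8; 0.026 -0.9; 0.028 -1.3; 0.03 -0.6; 0.032 -1.1; 0.034 -1.3; 0.036 -1.8; 0.038 -1.6; 0.04 -1.1; 0.042 -2.0; 0.044 -1.2; 0.046 -2.5; 0.048 -4.1; 0.05 -9.3; 14.4167 0.04807096388284036 3.324199590728485e-05
```

```bash
cat > p2.py <<'E'
from h import *
ctrl.move_l(box(.03,.229)); ctrl.move_l(box(.0,.33),v=.2); ctrl.reach([.35,-.28,.38],att(0,int(open("s").read()))); ctrl.grip(.05)
for n in("top","side"):
    p,d=cams.read_camera(n); cv2.imwrite(f"pics/{n}1.png",p[:,:,::-1]); np.savez(f"{n}1.npz",p=p,d=d)
print(readout.get_obs()["t"],readout.get_obs()["width"])
E
python3 p2.py; python3 m.py 1
```

```text
17.45 0.05018978794195621
top
 bench z 0.0003556334636803937
 box (array([585.8,  13.8]), array([387.8, 174.9]), 83.03) 0.07133833407478929
 dark [304 219  98  19 943] (array([598.4, -36.1]), array([210.9,  20.9]), 82.66) [0.0166 0.0199 0.0225] [ 0.577 -0.141] [0.622 0.068]
 dark [236 265 180  19 259] (array([499.8,  24.9]), array([384.1,   1. ]), 82.97) [0.0084 0.0211 0.0318] [ 0.476 -0.166] [0.524 0.215]
green [0.392 0.033 1.017] [0.392 0.033 1.017]
blue [ 0.362 -0.034  0.019] [0.481 0.139 1.017]
tall [ 0.3 -0.2  0.1] [0.75  0.043 1.017]
(330, 145) [0.756 0.008 0.102]
(185, 225) [0.618 0.331 0.005]
(192, 172) [0.706 0.291 0.103]
(483, 190) [ 0.66  -0.307  0.072]
side
 bench z 0.00021747849728842583
 box (array([583.9,  17.5]), array([396.1, 174.5]), 83.37) 0.0697577359385162
 dark [313 223  18  38 291] (array([593.9, -56.2]), array([149.7,  19.1]), 82.92) [0.0173 0.0198 0.0224] [ 0.577 -0.13 ] [0.611 0.018]
blue [ 0.363 -0.028  0.01 ] [0.481 0.147 0.032]
tall [ 0.727 -0.02   0.1  ] [0.75  0.051 0.228]
```

View pics/top1.png

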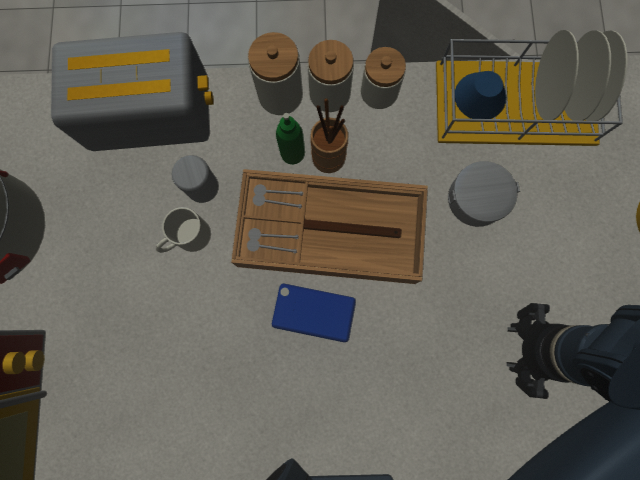

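The tray now meets the left (home) wall. Its opening-side edge is at column ~305, and the handle is clear from (305,226) to (400,233). Next I grip and tilt.

```bash
cat >> h.py <<'E'
S=None
TIP=np.array([.604,.0133,.006])+.155*frame(0)[1]  # underside end of blade, lying
G=-.010; HT=.003+.173   # tool TCP height over underside along spatula normal
def pose(th,s,dz=0,s0=12):
    """spatula tilted th deg about its tip, drawn s m handle-ward along the s0 tilted axis, raised dz"""
    x,y,z=frame(th);d=-frame(s0)[1]
    return TIP+d*s+[0,0,dz]+y*(G-.155)+z*HT, att(th,int(open("s").read()))
E
cat > p3.py <<'E'
from h import *
def st(m): r=readout.get_obs();print(m,round(r["t"],2),r["contact_force"].round(1),round(r["width"],4),round(r["finger_force"],1),r["eef_pos"].round(4))
P,A=pose(0,0)
ctrl.reach(P+[0,0,.13],A);ctrl.move_l(P,v=.1);st("down")
ctrl.grip(0.0,60);st("grip")
if readout.get_obs()["width"]<.012: raise SystemExit
for th,dz in((0,.002),(4,.002),(8,.002),(12,.002)):
    ctrl.move_l(*pose(th,0,dz),v=.04);st(th)
for n in("side",):
    p,d=cams.read_camera(n); cv2.imwrite(f"pics/{n}2.png",p[120:380,180:460,::-1].repeat(2,0).repeat(2,1)); np.savez(f"{n}2.npz",p=p,d=d)
E
python3 p3.py
```

```text
down 20.33 [0.6 0.5 0.2] 0.0499 0.0 [0.6033 0.0034 0.1831]
grip 20.72 [-0.3  0.3  2.8] 0.0181 62.6 [0.6032 0.0033 0.183 ]
0 20.97 [ 0.8  0.2 -0.7] 0.0185 62.1 [0.6024 0.0034 0.1835]
4 21.54 [-0.7  0.3 -2.5] 0.0179 62.1 [0.6044 0.0163 0.1951]
8 22.12 [ 0.2 -0.2 -0.7] 0.018 62.1 [0.6061 0.0295 0.2053]
12 22.69 [ 0.3  1.3 -1.2] 0.0183 62.1 [0.6079 0.0436 0.2145]
```

View pics/side2.png

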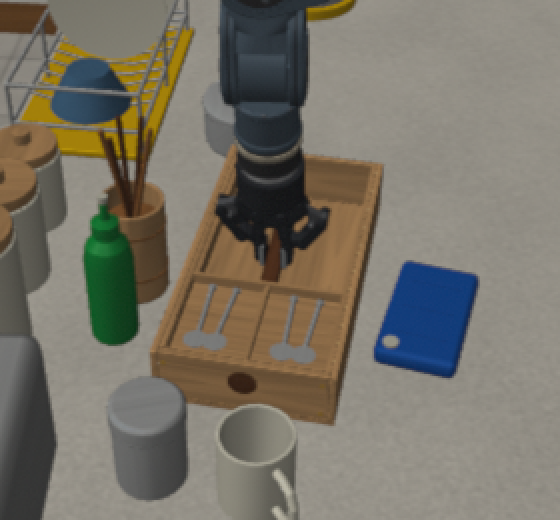

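The handle is held (crop pixel ~(270,260)), it slopes up towards the gripper, contact forces are near zero and nothing has been disturbed. Now I draw it out slantwise.

```bash
cat > p4.py <<'E'
from h import *
def st(m): r=readout.get_obs();print(m,round(r["t"],2),r["contact_force"].round(1),round(r["width"],4),round(r["finger_force"],1))
for th,s,v in((13,.02,.04),(15,.04,.04),(15,.09,.06),(15,.14,.06)):
    ctrl.move_l(*pose(th,s,.002),v=v);st((th,s))
ctrl.move_l(*pose(15,.14,.15),v=.08);ctrl.pause(.5);st("up")
for n in("top","side"):
    p,d=cams.read_camera(n); np.savez(f"{n}3.npz",p=p,d=d);cv2.imwrite(f"pics/{n}3.png",p[:,:,::-1])
    W=cloud(n,d);H,S_,V=cv2.split(cv2.cvtColor(p,cv2.COLOR_RGB2HSV))
    m=(H<22)&(S_>70)&(V<90)&(W[...,2]>.11)&(W[...,0]>.45)&(W[...,0]<.7)&(abs(W[...,1])<.35);Q=W[m];i=Q[:,1].argsort()
    print(n,len(Q),Q[i[:4]].round(3),Q[i[-4:]].round(3))
E
python3 p4.py
```

```text
(13, 0.02) 23.32 [-0.   0.1 -1.1] 0.0181 62.1
(15, 0.04) 23.83 [ 0.1 -0.  -1. ] 0.0178 62.1
(15, 0.09) 24.82 [-0.2 -0.1 -1.8] 0.0184 62.1
(15, 0.14) 25.8 [ 0.5  0.9 -1.5] 0.0179 62.1
up 28.3 [-0.5  0.  -1.1] 0.0181 62.1
top 1057 [[ 0.576 -0.262  0.276]
 [ 0.573 -0.262  0.275]
 [ 0.574 -0.261  0.277]
 [ 0.568 -0.261  0.276]] [[0.581 0.033 0.191]
 [0.579 0.033 0.191]
 [0.577 0.033 0.191]
 [0.58  0.035 0.187]]
side 1168 [[ 0.587 -0.174  0.251]
 [ 0.585 -0.174  0.254]
 [ 0.587 -0.171  0.256]
 [ 0.584 -0.17   0.254]] [[0.582 0.04  0.19 ]
 [0.58  0.04  0.193]
 [0.586 0.04  0.19 ]
 [0.58  0.043 0.193]]
```

View pics/side3.png

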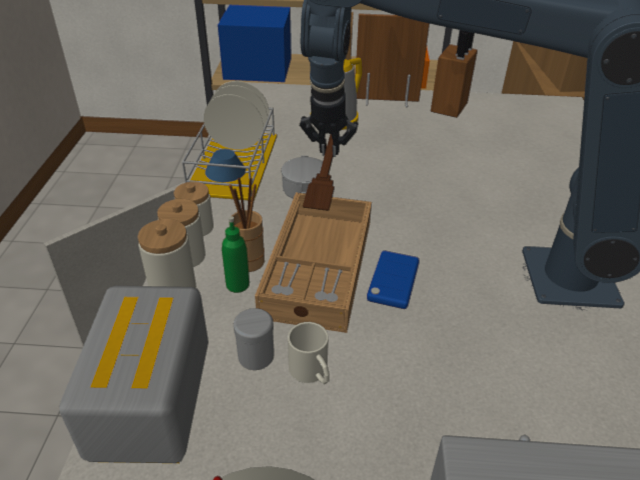

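View pics/top3.png

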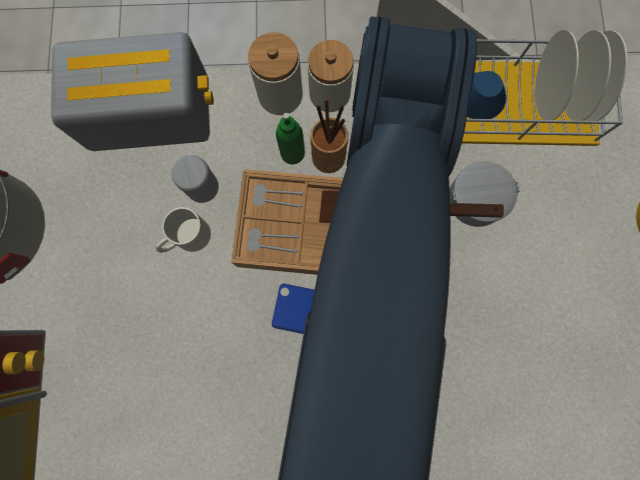

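The spatula hangs free, with its blade at about side (318,190) and its butt at about top (500,210). Its ends measure z≈0.19 and 0.276. The tray is still home and the bystanders look unmoved, so I'm handing in.

```bash
python3 -c "
from workcell import *
print(ticket.sign_off())"
```

```text
the job is handed in; nothing more can be done
None
```

The job is handed in: the spatula is out and held still in the gripper with its ends about 0.19 and 0.28 m above the bench, the tray is home, and the other things look unmoved in the last pictures; the sign-off gave no verdict.

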